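# Clamp the board and swing the holder three clicks

### The arm

A 6-joint arm with a two-finger parallel gripper is mounted at the origin on the work surface. World frame = base frame: x ahead of the robot, y to its left, z up, the work surface at z = 0. Lengths are in mm, angles in rad, forces in N, time in s.
With the tool pointing down it reaches from about 350 to 975 mm from the base axis. Payload 17.4 kg.
Tool frame: the origin (TCP) lies midway between the tips of the shut fingers; the grasp point (between the pads) lies 19 mm behind it; z points along the fingers, y is the line along which they close (so a half turn about z gives the same grasp; the last joint's range is limited). The gripper opens to 85 mm and grips with 20 to 120 N. Pads are 22 mm wide; open, the fingers measure 114 mm over their backs; the gripper's body (76 mm by 85 mm) begins 54 mm behind the grasp point. The pads swing forward as they close: fully open they stand 13 mm farther back than shut.
Start: joints at [1.237, 0.116, 1.442, -0, 1.584, -0.038], TCP at [196.774, 645.688, 231.303] pointing down, gripper open.
Joint ranges: [-2.83, 2.83], [-0.83, 2.19], [0.07, 2.5], [-1.14, 4.28], [0.01, 3], [-2.97, 2.97]. Speed limits (rad/s): [1.89, 1.89, 2.22, 3.14, 3.14, 3.14].

### API

Orientations are given as a unit quaternion [w, x, y, z].
In Python, from bench import * gives the robot as it stands.
- The arm moves only by the tool send_rows, never from a script. Its argument "deltas" is a list that holds one entry, the list of rows, each a list of 5 numbers: the shift along the world's x, y, z in mm, then the turn about the world's z in rad, then the opening, from 0 (shut) to 1 (fully open). In form: [[[dx, dy, dz, yaw, grip], ...]]. A call has 1 to 5 rows; each row is the pose to reach, as a shift and turn from the pose commanded when the call began; what a row does not reach only later rows make up. A row lasts 1/12 s, in which the tool goes at most 41.7 mm and 7.16 degrees, less where a joint would pass 70% of its speed; a pose out of reach is approached as far as the arm can. A call with a gripper value outside its range is refused whole. The fingers move at their own pace and stop on an object; "force" is the grip in N (left out, the last holds). Time passes only in rows, so rows that repeat a pose let the fingers close. It gives the time, the measured TCP pose, the force, the opening and the grip force at its end, in the units of the state.
- state(): the state, without advancing time (a new reading comes with each control period).
- capture(name): name is "scene" or "top" or "wrist"; returns (picture, depth): 400x640x3 uint8, blue, green, red; 400x640 float32, mm along the optical axis (not along the pixel's ray), 0 where there is no reading.
- camera_model(name): a dict with "fx", "fy", "cx", "cy" (pixels), "extrinsics" (4x4, takes a point from world to camera coordinates); the wrist camera has in their place "hand_eye" (4x4, takes a point from camera to tool coordinates, whose origin is the TCP and whose axes are the flange's). Camera axes: x right, y down, z forward; pixel columns grow to the right and rows downward; lengths in mm; the calibration is good to about 2 mm. A picture is of the moment at which its call begins: read the wrist's pose just before it. camera_model takes no time and is no camera call.
- close_job(): hands the job in; it is judged then, once.
Trained networks look in the newest picture that a camera, given by its name, has taken for a name from the list of things; names that differ only in an ending like _2 or _b are one class to them, and where a whole thing is asked for, a point or a joint stands for the part that bears it (a point fixed in the world has none). Each returns a list of dicts, best first, with "conf" (0 to 1); they miss things now and then, are a little off and sometimes report something else, mostly with a low value. They report only what shows in the picture. A call takes as long as a camera call. They do not tell look-alikes from the thing itself.
- find_in(thing, camera): "rect" ([centre column, centre row, width, height] as shares, 0 to 1, of the picture: columns of its width, rows of its height, round what is visible of it).
- regions_of(thing, camera): "mask" (400x640 bool, what is visible of it) and "rect" ([centre column, centre row, width, height] as shares, 0 to 1, of the picture: columns of its width, rows of its height, round what is visible of it).
- place_of(thing, camera): "xy" ([column, row] as shares, 0 to 1, of the picture: columns of its width, rows of its height: a listed point, or the origin of a listed thing).
The state is a dict: "time_s": time; "joint_pos": joint angles; "joint_velocities": joint speeds; "tau": joint torques, N m; "ee_pos": TCP position; "tool_rot": TCP orientation; "force": force on the tool from outside, world axes, zero at the start; "torque": the same for the moment, N m; "gripper_width": finger opening in mm; "gripper_force": force on a finger pad.
Only numpy, scipy, OpenCV 4.12 (cv2) and the standard library are available. Lean on these libraries where they do the work, as an engineer would, in place of code of your own. Each camera call takes 0.05 s, during which the arm holds its last target. There are 200 camera calls.

### The job

First clamp the circuit board in its holder: squeeze the sprung lock tab on the sliding jaw, keep it squeezed while you slide the jaw up until the board is snug against the fixed jaw, and let the tab spring back out so that the jaw is locked there. Then take the holder by its upright handle and turn it three clicks (60 degrees) clockwise, seen from above, so that its handle end points at the raised rib on the base; the jaw must stay locked on the board. Leave the other things on the bench where they are.

Things in the scene. Friction and masses are not known exactly. Their poses are not given: they have to be found in the camera images.
- base: Fixed dark steel swivel base: disc 170 mm across, 18 mm high, with a ring of rounded ribs on top and a tongue carrying an upright index rib. Origin: underside of the disc's centre, on the vertical turning axis; z up. Its x axis is where the holder's handle end points at the start (swivel 0), its y axis 90 degrees counter-clockwise of that. It never moves.
- rib_top (a point): Top of the upright steel index rib on the base's tongue (14 x 10 mm, 42 mm high, 144 mm from the turning axis), 60 degrees clockwise of the base's x axis. It does not move.
- swivel (a joint): Turn of the holder on its base, rad, clockwise from above positive, starts at 0. A sprung ball clicks every 20 degrees (0.349): 0, 0.349, 0.698, 1.047, ..., and pulls the holder into the nearest click when let go. Wanted: 1.047 (third click). Leaving a click takes about 0.6 N m (5 N at the handle). Stops at -0.42 and 1.80.
- axis_top (a point): On the turning axis, at the top of the holder's deck, 40 mm above the bench; axes turn with the holder: x along the deck to the handle end, y left, z up. The deck is an aluminium plate 260 x 90 mm, 16 mm thick. Fixed jaw's face at x = +75 mm; both jaws reach 72 mm above the bench and have a 5 mm lip over the board's edge.
- handle (a point): Grip point of the upright black turning handle on the deck, 110 mm from the turning axis, 80 mm above the bench. The handle is a block 30 mm along the deck, 16 mm across (pinch it across), from 40 to 92 mm above the bench; nothing stands beside it. Axes as axis_top.
- squeeze (a point): Grip point on the sliding jaw, 87 mm above the bench, mid-deck (y = 0), moves with it; axes as axis_top. Here stand two ears, 30 mm long along x (centred), 10 mm thick, 58 to 100 mm above the bench; outer faces: fixed ear y = -25 mm, sprung lock tab y = +27 mm free, +18 mm pressed. Pinching both across the deck unlocks the jaw. Below 58 mm the tab's pin meets a rack on the +y side.
- jaw (a joint): Travel of the sliding jaw towards the fixed jaw (deck x axis), m; 0 = farthest open. Locks at notches 12 mm apart: 0, 0.012, 0.024, 0.036, 0.048. Starts in or near notches 0 to 0.024. Wanted: 0.048, where the board is snug on the fixed jaw (1 mm to spare: the jaw runs up against the board at 0.049). Sliding friction 0.5 N with the tab pressed; locked, it cannot slide.
- tab (a joint): How far the lock tab is pressed, m: 0 = out, pin in a notch (locked, under 2 mm play each way); 0.009 = fully pressed. The jaw slides freely above about 0.007. A value of 0.003 to 0.007 with nothing touching it means the pin sits on a tooth, not locked. Spring: 3 N at first, 7.5 N fully pressed.
- board: Loose dark green circuit board, 90 (x) x 70 (y) x 3 mm, 90 g, parts up to 12 mm high on it; origin: centre of its underside, which lies on pads 56 mm above the bench. It lies between the jaws, up to 12 mm short of the fixed jaw, a few degrees askew; the sliding jaw pushes it home and straight. Clamped, its centre is 30 mm from the turning axis towards the handle.
- meter: Bystander: hand-held multimeter, green and black, 150 x 75 x 32 mm, lying flat; origin centre of underside. Not to be disturbed.
- flux_bottle: Bystander: white plastic bottle, 60 mm in diameter, 110 mm high, standing; origin centre of underside. Not to be disturbed.
Not all that is in view belongs to the job. Leave any yellow look-alike of the board alone.

How it is judged:
By the outcome, as a careful person would: the job done as asked, in the order asked, and still so for the second after the job is handed in, with the robot touching nothing.
It also fails if it takes over 45 s, if anything falls off the work surface, if the arm or the gripper's body presses on something with over 40 N, if the wrist force passes 120 N, or if a joint passes its speed limit or range.

## Working session

There is one attempt and no reset: what is moved stays moved. The work goes in short steps, Python scripts to look and compute and a tool call to move; the robot and the scene stay as the last step left them, time stands still between calls to the robot, and variables do not carry over. Pictures are saved under pics/ and viewed, at most 10 in all, crops included, and the job is handed in when it is done.

Besides the shell and the picture viewer there is one more tool, called after "Call:" by a JSON object that holds its "op" and its "data", one argument or row to a line. send_rows: Moves the arm, as the interface text tells. Its arguments: {"type":"object","properties":{"deltas":{"type":"array"},"force":{"type":"number"}},"required":["deltas"]}

```bash
mkdir -p pics; cat > h.py <<'E'
from bench import *
import numpy as np, cv2
def ray(cam,u,v,z):
    "pixel + world height -> world xyz"
    m=camera_model(cam)
    if 'extrinsics' in m: T=np.linalg.inv(np.array(m['extrinsics']))
    else:
        s=state();w,x,y,q=s['tool_rot']
        from scipy.spatial.transform import Rotation as R
        A=np.eye(4);A[:3,:3]=R.from_quat([x,y,q,w]).as_matrix();A[:3,3]=s['ee_pos'];T=A@np.array(m['hand_eye'])
    d=T[:3,:3]@np.array([(u-m['cx'])/m['fx'],(v-m['cy'])/m['fy'],1]);o=T[:3,3]
    return o+d*(z-o[2])/d[2]
E
python3 - <<'E'
from h import *
for c in ['top','scene']:
    p,d=capture(c); cv2.imwrite(f'pics/{c}0.png',p)
    for t,z in [('base',0),('rib_top',42),('axis_top',40),('handle',80),('squeeze',87),('board',56),('meter',0),('flux_bottle',0)]:
        for r in place_of(t,c)[:2]:
            u,v=r['xy'][0]*640,r['xy'][1]*400
            print(c,t,round(r['conf'],2),int(u),int(v),ray(c,u,v,z).round(0))
s=state();print(s)
E
```

```text
top base 0.96 340 183 [569. -67.   0.]
top rib_top 0.91 346 128 [701. -84.  42.]
top axis_top 0.69 340 182 [564. -65.  40.]
top handle 0.82 305 146 [648.  20.  80.]
top squeeze 0.77 366 204 [ 501. -123.   87.]
top board 0.86 328 176 [579. -36.  56.]
top board 0.6 326 274 [342. -25.  56.]
top meter 0.72 459 212 [ 488. -364.    0.]
top flux_bottle 0.86 145 213 [506. 431.   0.]
scene base 0.75 288 221 [569. -57.   0.]
scene rib_top 0.93 264 258 [708. -87.  42.]
scene axis_top 0.64 286 211 [558. -63.  40.]
scene handle 0.9 309 234 [638.  17.  80.]
scene squeeze 0.96 267 180 [ 497. -127.   87.]
scene board 0.97 313 160 [383. -16.  56.]
scene board 0.94 289 216 [582. -46.  56.]
scene meter 0.59 190 182 [ 488. -373.    0.]
scene flux_bottle 0.66 460 230 [510. 429.   0.]
{'time_s': 0.9, 'joint_pos': array([ 1.23721685e+00,  1.15993886e-01,  1.44160082e+00, -1.35673740e-05,
        1.58402296e+00, -3.78370132e-02]), 'joint_velocities': array([-1.24732459e-03,  2.95914809e-04,  2.17143788e-04,  2.96035814e-06,
        2.12604485e-03,  3.69681974e-04]), 'tau': array([-1.10980523e-03, -7.31758904e+01, -6.32619882e+01, -1.62638089e-04,
        1.02854694e-03, -4.15534487e-05]), 'ee_pos': array([196.76436365, 645.68251622, 231.30675365]), 'tool_rot': array([ 4.35723026e-06,  1.47333019e-01,  9.89086943e-01, -1.35439127e-05]), 'force': array([-0.19330262, -0.00411792,  0.68359367]), 'torque': array([-0.01287834, -0.02201846, -0.00874497]), 'gripper_force': 0.0, 'gripper_width': 85.45053077585699}
```

View pics/top0.png

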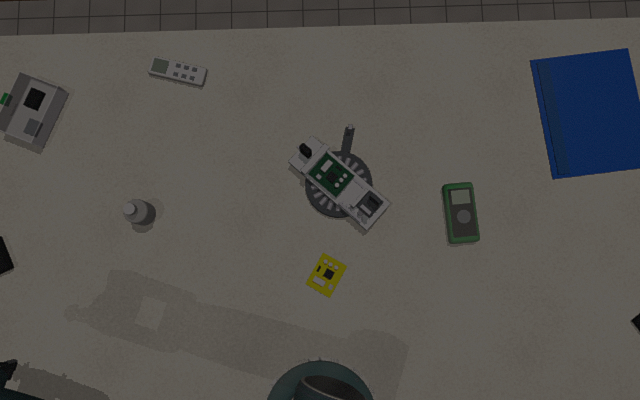

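View pics/scene0.png

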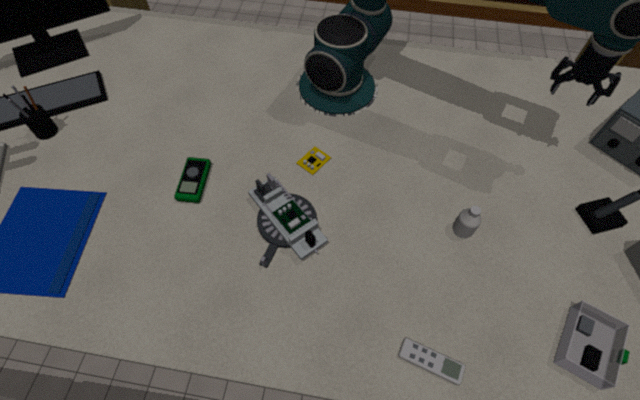

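The top view shows the handle at about (305,150), the board at (330,174), the squeeze ears at (370,203) and the rib at (348,128). The scene view agrees. The deck's x axis points about 47° in the world. I'll move above the holder.

Call:
{"op": "send_rows", "data": {
  "deltas": [
    [[13,-30,5,-0.08,1],[26,-60,10,-0.16,1],[40,-90,15,-0.24,1],[53,-120,20,-0.32,1],[66,-150,25,-0.4,1]]
  ]
}}

```text
time_s: 1.32
ee_pos: [263.1, 494.3, 256.5]
tool_rot: [0.0, 0.343, 0.939, 0.0]
force: [0.6, -0.2, 0.4]
gripper_width: 85.2
gripper_force: 0.0
```

Call:
{"op": "send_rows", "data": {
  "deltas": [
    [[13,-30,5,-0.08,1],[26,-60,10,-0.16,1],[40,-90,15,-0.24,1],[53,-120,20,-0.32,1],[66,-150,25,-0.4,1]]
  ]
}}

```text
time_s: 1.73
ee_pos: [329.0, 344.2, 281.7]
tool_rot: [0.0, 0.522, 0.853, 0.0]
force: [0.7, 0.5, 0.3]
gripper_width: 85.2
gripper_force: 0.0
```

Call:
{"op": "send_rows", "data": {
  "deltas": [
    [[13,-30,5,-0.08,1],[26,-60,10,-0.16,1],[40,-90,15,-0.24,1],[53,-120,20,-0.32,1],[66,-150,25,-0.4,1]]
  ]
}}

```text
time_s: 2.15
ee_pos: [395.0, 194.1, 306.8]
tool_rot: [0.0, 0.681, 0.732, 0.0]
force: [0.1, 0.9, 0.3]
gripper_width: 85.4
gripper_force: 0.0
```

Call:
{"op": "send_rows", "data": {
  "deltas": [
    [[13,-30,5,-0.08,1],[26,-60,10,-0.16,1],[40,-90,15,-0.24,1],[53,-120,20,-0.32,1],[66,-150,25,-0.4,1]]
  ]
}}

```text
time_s: 2.57
ee_pos: [461.0, 44.0, 331.8]
tool_rot: [0.0, 0.813, 0.582, 0.0]
force: [0.7, -0.2, -0.1]
gripper_width: 85.6
gripper_force: 0.0
```

Call:
{"op": "send_rows", "data": {
  "deltas": [
    [[13,-30,0,-0.08,1],[26,-60,0,-0.16,1],[40,-90,0,-0.24,1],[53,-120,0,-0.32,1],[66,-150,0,-0.4,1]]
  ]
}}

```text
time_s: 2.98
ee_pos: [527.1, -106.1, 331.4]
tool_rot: [0.0, 0.913, 0.408, 0.0]
force: [0.8, -0.0, -0.7]
gripper_width: 85.5
gripper_force: 0.0
```

```bash
cat > w.py <<'E'
from h import *
import sys
s=state();print(s['time_s'],s['ee_pos'].round(1),s['tool_rot'].round(3),s['joint_pos'].round(2))
p,d=capture('wrist'); cv2.imwrite(f'pics/{sys.argv[1]}.png',p)
for t,z in [('base',0),('rib_top',42),('axis_top',40),('handle',80),('squeeze',87),('board',56)]:
    for r in place_of(t,'wrist')[:2]:
        u,v=r['xy'][0]*640,r['xy'][1]*400
        print(t,round(r['conf'],2),int(u),int(v),ray('wrist',u,v,z).round(1))
E
python3 w.py w1
```

```text
2.9833 [ 527.1 -106.1  331.4] [0.    0.913 0.408 0.   ] [-0.25 -0.19  1.58  0.    1.75  0.48]
rib_top 0.95 416 71 [707.7 -94.6  42. ]
handle 0.88 328 29 [643.6  20.6  80. ]
squeeze 0.89 326 191 [ 506.7 -129.9   87. ]
board 0.77 326 103 [584.9 -40.1  56. ]
board 0.75 216 195 [369.3 -28.8  56. ]
```

View pics/w1.png

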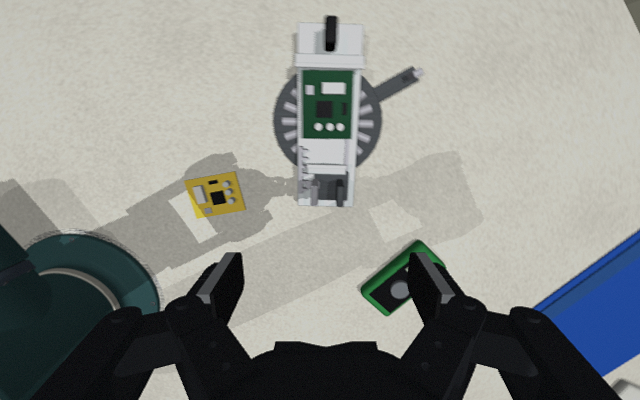

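The wrist view shows the holder nearly upright in the picture: handle at (328,30), board at (327,103), ears at (326,192) and rib at (416,71). I'll refine these with the depth cloud.

```bash
cat > cl.py <<'E'
from h import *
from scipy.spatial.transform import Rotation as R
def cloud():
    s=state();w,x,y,q=s['tool_rot'];p,d=capture('wrist');m=camera_model('wrist')
    A=np.eye(4);A[:3,:3]=R.from_quat([x,y,q,w]).as_matrix();A[:3,3]=s['ee_pos'];T=A@np.array(m['hand_eye'])
    v,u=np.mgrid[:400,:640]
    P=np.stack([(u-m['cx'])/m['fx']*d,(v-m['cy'])/m['fy']*d,d],-1)@T[:3,:3].T+T[:3,3]
    P[d<=0]=np.nan
    return p,P
def deck(P,ang0=None):
    Q=P[:240].reshape(-1,3);Q=Q[np.isfinite(Q).all(1)]
    near=np.hypot(Q[:,0]-566,Q[:,1]+65)<160
    Q=Q[near]
    D=Q[(Q[:,2]>35)&(Q[:,2]<46)]
    a=np.radians(48)
    # keep only the deck band, then rectangle
    loc=(D[:,:2]-[566,-65])@np.array([[np.cos(a),-np.sin(a)],[np.sin(a),np.cos(a)]])
    D=D[np.abs(loc[:,1])<60]
    return Q,D
E
python3 - <<'E'
from cl import *
p,P=cloud();Q,D=deck(P)
r=cv2.minAreaRect(D[:,:2].astype(np.float32));print('rect',r,len(D))
bench=P[200:240,500:640].reshape(-1,3);print('bench z',np.nanmedian(bench[:,2]))
c=np.array(r[0])
for a in (46,47,47.5,48,48.5,49,50):
    t=np.radians(a);M=np.array([[np.cos(t),-np.sin(t)],[np.sin(t),np.cos(t)]])
    L=(D[:,:2]-c)@M;print(a,np.percentile(L,[.5,99.5],axis=0).round(1).tolist())
t=np.radians(48);M=np.array([[np.cos(t),-np.sin(t)],[np.sin(t),np.cos(t)]])
L=(Q[:,:2]-c)@M
for lo,hi in [(52,62),(66,76),(85,91),(91,96),(96,104)]:
    k=(Q[:,2]>lo)&(Q[:,2]<hi)
    print(lo,hi,k.sum())
    for side in (L[:,0]<-60,(L[:,0]>=-60)&(L[:,0]<60),L[:,0]>60):
        kk=k&side
        if kk.sum()>5: print('   ',kk.sum(),np.percentile(L[kk],[2,50,98],axis=0).round(1).tolist(),np.median(Q[kk],0).round(1))
k=(L[:,0]<-60)&(Q[:,2]>94)
y=L[k,1];print('ears y hist',np.histogram(y,bins=np.arange(-40,41,4)))
E
```

```text
rect ((569.0883178710938, -62.68536376953125), (260.275634765625, 89.95172119140625), 46.79180145263672) 4741
bench z 1.0479629692781032
46 [[-128.8, -45.3], [128.6, 46.1]]
47 [[-128.5, -44.6], [128.6, 44.9]]
47.5 [[-128.5, -45.2], [128.7, 45.7]]
48 [[-128.8, -45.9], [128.9, 46.5]]
48.5 [[-128.9, -46.7], [129.0, 47.2]]
49 [[-128.9, -47.7], [129.0, 48.0]]
50 [[-128.9, -49.8], [129.4, 49.8]]
52 62 3475
    696 [[-113.3, -30.7], [-89.4, -0.7], [-69.7, 41.9]] [ 507.  -132.4   53.7]
    2378 [[-19.9, -32.6], [18.6, 3.8], [58.8, 35.7]] [581.4 -49.3  59.7]
    401 [[60.2, -32.6], [64.9, -0.1], [94.8, 33.5]] [613.5 -13.5  59.7]
66 76 1805
    294 [[-101.4, -24.8], [-65.2, -0.2], [-60.5, 27.4]] [ 524.6 -111.6   72.6]
    524 [[-59.4, -21.8], [33.5, -4.2], [52.8, 25.7]] [590.2 -45.4  70.4]
    987 [[70.6, -44.1], [78.6, -1.2], [89.1, 41.5]] [623.3  -4.9  72.6]
85 91 85
    15 [[-86.9, -21.4], [-80.9, -13.0], [-80.1, 21.5]] [ 522.1 -134.1   88.8]
    70 [[94.6, -10.0], [109.1, -1.8], [124.4, 5.7]] [640.7  16.8  90.3]
91 96 331
    20 [[-101.7, -21.3], [-81.1, -12.9], [-79.7, 21.5]] [ 517.7 -133.1   94.1]
    311 [[96.4, -8.8], [109.3, -1.6], [122.9, 4.5]] [643.8  17.4  92.4]
96 104 312
    312 [[-109.1, -22.3], [-94.7, 13.6], [-80.6, 23.3]] [ 502.8 -131.2  100.4]
ears y hist (array([ 0,  0,  0,  0, 36, 64, 56,  0,  0,  0,  0,  0,  0, 40, 66, 60,  0,
        0,  0,  0]), array([-40, -36, -32, -28, -24, -20, -16, -12,  -8,  -4,   0,   4,   8,
        12,  16,  20,  24,  28,  32,  36,  40]))
```

The deck measures 260×90 mm at 47–48°, the ears are at (506,-133) and the handle is at (643,18), all matching the sizes given. I'll descend onto the ears, offset about -3 mm in deck y.

Call:
{"op": "send_rows", "data": {
  "deltas": [
    [[-6,-8,-34,-0.006,1],[-12,-16,-68,-0.012,1],[-19,-24,-102,-0.012,1],[-19,-28,-136,-0.012,1],[-19,-28,-165,-0.012,1]]
  ]
}}

```text
time_s: 3.8
ee_pos: [507.0, -132.0, 164.5]
tool_rot: [0.0, 0.914, 0.405, 0.0]
force: [0.3, 0.3, -0.1]
gripper_width: 85.5
gripper_force: 0.0
```

Call:
{"op": "send_rows", "data": {
  "deltas": [
    [[0,0,-25,0,1],[0,0,-50,0,1],[0,0,-75,0,1],[0,0,-92,0,1],[0,0,-102,0,1]]
  ]
}}

```text
time_s: 4.22
ee_pos: [507.0, -131.3, 62.4]
tool_rot: [-0.001, 0.914, 0.406, -0.001]
force: [-0.5, 0.1, -0.1]
gripper_width: 85.1
gripper_force: 0.0
```

```bash
python3 w.py w2
```

```text
4.2167 [ 507.  -131.3   62.4] [-0.001  0.914  0.406 -0.001] [-0.3  -0.12  1.95  0.    1.31  0.43]
squeeze 0.74 322 16 [582.  -50.1  87. ]
squeeze 0.6 322 282 [ 504.3 -135.2   87. ]
board 0.91 82 255 [396.2 -38.9  56. ]
board 0.75 318 16 [586.4 -42.4  56. ]
```

View pics/w2.png

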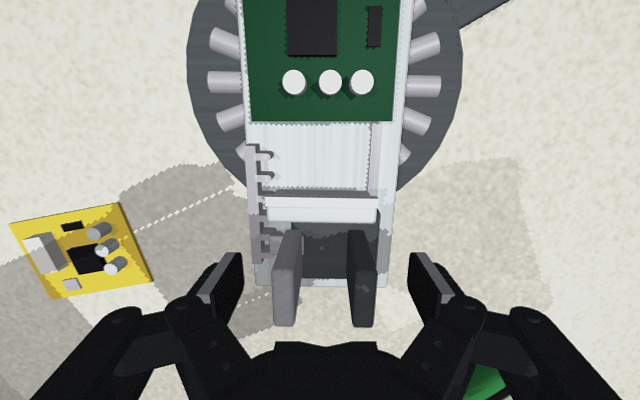

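The picture shows the ears at columns 273–377 and the pads at 242–410, straddling them symmetrically. I'll shift 3 mm toward the fixed ear and close.

Call:
{"op": "send_rows", "data": {
  "deltas": [
    [[2,-2,0,0,1],[2,-2,0,0,0.8],[2,-2,0,0,0.7],[2,-2,0,0,0.6],[2,-2,0,0,0.55]]
  ],
  "force": 30
}}

```text
time_s: 4.98
ee_pos: [509.3, -133.9, 64.3]
tool_rot: [-0.001, 0.914, 0.405, -0.0]
force: [-6.0, 6.2, 4.9]
gripper_width: 47.2
gripper_force: 4.1
```

Call:
{"op": "send_rows", "data": {
  "deltas": [
    [[0,0,0,0,0.5],[0,0,0,0,0.4],[0,0,0,0,0.3],[0,0,0,0,0.3],[0,0,0,0,0.3]]
  ]
}}

```text
time_s: 5.4
ee_pos: [509.2, -133.7, 64.6]
tool_rot: [-0.001, 0.914, 0.405, -0.0]
force: [-7.6, 5.6, 7.9]
gripper_width: 41.9
gripper_force: 29.9
```

```bash
python3 w.py w3
```

```text
5.4 [ 509.2 -133.7   64.6] [-0.001  0.914  0.405 -0.   ] [-0.31 -0.11  1.95  0.    1.31  0.43]
board 0.91 83 251 [400.2 -39.5  56. ]
board 0.82 311 18 [583.6 -42.4  56. ]
```

View pics/w3.png

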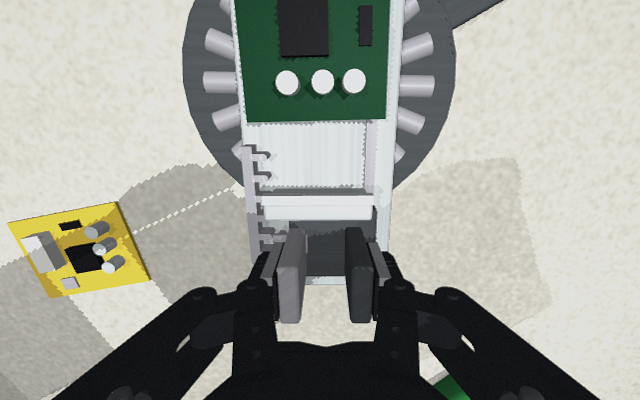

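The grip is at 42 mm, so the tab is fully pressed, and both ears sit between the pads. Next I slide the jaw along the deck's x axis.

Call:
{"op": "send_rows", "data": {
  "deltas": [
    [[3,5,0,0,0.3],[7,9,0,0,0.3],[11,13,0,0,0.3],[15,18,0,0,0.3],[19,22,0,0,0.3]]
  ]
}}

```text
time_s: 6.17
ee_pos: [528.4, -111.4, 64.5]
tool_rot: [-0.001, 0.914, 0.405, -0.0]
force: [-8.2, 6.1, 9.6]
gripper_width: 42.0
gripper_force: 29.7
```

Call:
{"op": "send_rows", "data": {
  "deltas": [
    [[1,2,0,0,0.3],[3,3,0,0,0.3],[4,4,0,0,0.3],[5,6,0,0,0.3],[5,6,0,0,0.3]]
  ]
}}

```text
time_s: 6.58
ee_pos: [533.6, -105.6, 64.6]
tool_rot: [-0.001, 0.914, 0.405, -0.0]
force: [-4.7, 3.7, 6.6]
gripper_width: 41.9
gripper_force: 30.6
```

```bash
python3 w.py w4
```

```text
6.5833 [ 533.6 -105.6   64.6] [-0.001  0.914  0.405 -0.   ] [-0.24 -0.07  1.91  0.    1.31  0.49]
rib_top 0.69 570 11 [709.3 -97.   42. ]
squeeze 0.89 319 278 [ 530.1 -105.4   87. ]
board 0.81 313 101 [583.7 -41.9  56. ]
board 0.71 96 288 [408.5 -31.4  56. ]
```

View pics/w4.png

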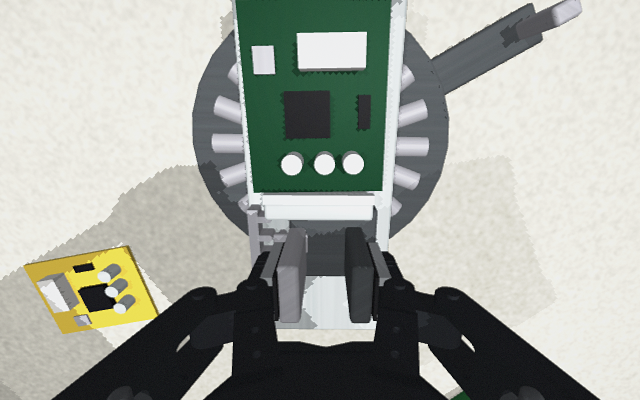

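The jaw moved 37 mm and its lip (row 207) now nearly touches the board edge (row 190). I'll continue slowly until it meets resistance.

Call:
{"op": "send_rows", "data": {
  "deltas": [
    [[1.5,1.5,0,0,0.3],[2.5,3,0,0,0.3],[4,4.5,0,0,0.3],[5,5.5,0,0,0.3],[5,5.5,0,0,0.3]]
  ]
}}

```text
time_s: 7.35
ee_pos: [538.5, -100.2, 64.6]
tool_rot: [-0.001, 0.914, 0.405, -0.0]
force: [-4.0, 5.2, 6.8]
gripper_width: 41.3
gripper_force: 30.5
```

Call:
{"op": "send_rows", "data": {
  "deltas": [
    [[0.5,0.5,0,0,0.3],[1,1,0,0,0.3],[1.3,1.4,0,0,0.3],[1.3,1.4,0,0,0.3]]
  ]
}}

```text
time_s: 7.68
ee_pos: [538.9, -99.9, 64.6]
tool_rot: [-0.0, 0.914, 0.405, -0.002]
force: [-14.3, -4.8, 10.1]
gripper_width: 41.9
gripper_force: 30.8
```

```bash
python3 w.py w5
```

```text
7.6833 [538.9 -99.9  64.6] [-0.     0.914  0.405 -0.002] [-0.23 -0.06  1.9  -0.    1.31  0.51]
rib_top 0.69 570 28 [710.6 -98.4  42. ]
squeeze 0.58 316 280 [534.  -99.3  87. ]
board 0.87 318 105 [589.9 -39.2  56. ]
board 0.72 94 301 [404.9 -30.   56. ]
```

View pics/w5.png

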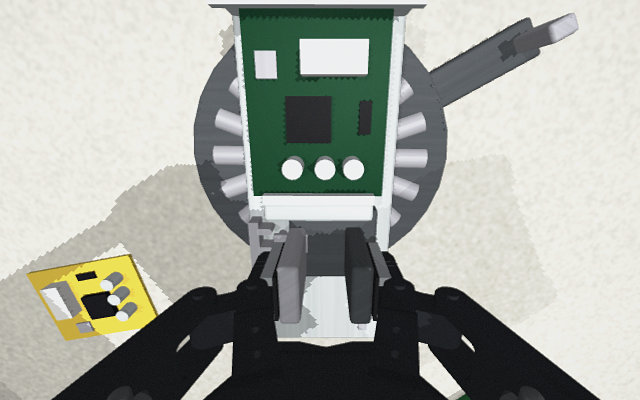

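The axial force jumped to about 13 N after 45 mm of travel. I'll check the depth profile before letting go, to be sure the board is home.

```bash
python3 - <<'E'
from cl import *
p,P=cloud()
t=np.radians(47.5);M=np.array([[np.cos(t),-np.sin(t)],[np.sin(t),np.cos(t)]])
L=(P[...,:2]-[568.5,-63.5])@M
for c in (275,312,345,370):
    print(c,[(r,round(float(L[r,c,0])),round(float(P[r,c,2]))) for r in list(range(0,24,3))+list(range(180,246,3))])
E
```

```text
275 [(0, 73, 72), (3, 72, 73), (6, 72, 70), (9, 74, 59), (12, 72, 61), (15, 71, 59), (18, 70, 60), (21, 69, 60), (180, -6, 60), (183, -8, 59), (186, -9, 59), (189, -11, 60), (192, -12, 59), (195, -10, 72), (198, -12, 73), (201, -14, 72), (204, -15, 72), (207, -16, 73), (210, -18, 72), (213, -20, 72), (216, -21, 73), (219, -23, 73), (222, -38, 40), (225, -40, 41), (228, -42, 40), (231, -44, 41), (234, -39, 57), (237, -39, 59), (240, -42, 58), (243, -36, 73)]
312 [(0, 73, 72), (3, 71, 74), (6, 72, 69), (9, 74, 59), (12, 73, 59), (15, 71, 61), (18, 70, 60), (21, 69, 59), (180, -5, 60), (183, -7, 60), (186, -9, 60), (189, -11, 60), (192, -12, 59), (195, -10, 72), (198, -12, 73), (201, -13, 73), (204, -15, 72), (207, -16, 74), (210, -18, 73), (213, -20, 73), (216, -21, 72), (219, -23, 73), (222, -32, 54), (225, -34, 54), (228, -36, 54), (231, -38, 53), (234, -40, 54), (237, -42, 54), (240, -44, 54), (243, -46, 54)]
345 [(0, 73, 72), (3, 72, 72), (6, 72, 70), (9, 73, 60), (12, 72, 60), (15, 71, 59), (18, 70, 61), (21, 69, 59), (180, -5, 60), (183, -7, 59), (186, -9, 59), (189, -11, 59), (192, -12, 59), (195, -10, 72), (198, -11, 73), (201, -13, 73), (204, -15, 73), (207, -17, 71), (210, -18, 73), (213, -19, 73), (216, -21, 72), (219, -23, 72), (222, -33, 53), (225, -34, 54), (228, -36, 54), (231, -36, 57), (234, -38, 58), (237, -40, 58), (240, -41, 59), (243, -43, 60)]
370 [(0, 73, 72), (3, 72, 73), (6, 71, 71), (9, 74, 60), (12, 72, 61), (15, 71, 59), (18, 70, 61), (21, 69, 59), (180, -5, 60), (183, -7, 59), (186, -9, 59), (189, -10, 61), (192, -12, 61), (195, -10, 72), (198, -12, 72), (201, -13, 72), (204, -15, 72), (207, -16, 73), (210, -18, 73), (213, -19, 73), (216, -21, 74), (219, -23, 72), (222, -32, 54), (225, -34, 54), (228, -36, 54), (231, -38, 54), (234, -40, 54), (237, -42, 54), (240, -44, 53), (243, -36, 73)]
```

The sliding lip edge is at x = -10 and the fixed lip at about +71, so the board is home. I'll ease back about 1 mm and release the tab.

Call:
{"op": "send_rows", "data": {
  "deltas": [
    [[-0.8,-0.8,0,0,0.3],[-1,-1,0,0,0.3],[-1,-1,0,0,0.55],[-1,-1,0,0,0.7],[-1,-1,0,0,1]]
  ]
}}

```text
time_s: 8.5
ee_pos: [538.7, -100.3, 63.9]
tool_rot: [-0.0, 0.914, 0.405, -0.0]
force: [0.2, 0.1, 0.4]
gripper_width: 69.5
gripper_force: 0.0
```

Call:
{"op": "send_rows", "data": {
  "deltas": [
    [[0,0,0,0,1],[0,0,0,0,1],[0,0,0,0,1]]
  ]
}}

```text
time_s: 8.75
ee_pos: [539.2, -100.5, 64.5]
tool_rot: [0.0, 0.914, 0.405, 0.0]
force: [-0.6, -0.2, 1.0]
gripper_width: 85.6
gripper_force: 0.0
```

```bash
python3 w.py w6; python3 - <<'E'
import cv2
p=cv2.imread('pics/w6.png');cv2.imwrite('pics/w6c.png',cv2.resize(p[140:360,220:430],None,fx=2.7,fy=2.7))
E
```

```text
8.75 [ 539.2 -100.5   64.5] [0.    0.914 0.405 0.   ] [-0.23 -0.06  1.9  -0.    1.3   0.51]
rib_top 0.8 563 28 [708.9 -96.7  42. ]
squeeze 0.75 315 280 [533.7 -99.4  87. ]
board 0.92 94 298 [407.7 -29.6  56. ]
board 0.65 314 107 [587.8 -38.7  56. ]
```

View pics/w6c.png

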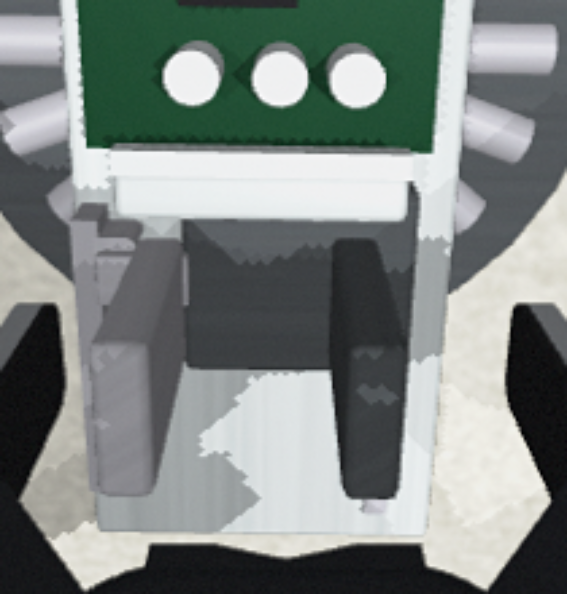

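The ears now span about 115 px, against 95 px pressed. That is about 52 mm, so the tab is fully out and locked. Next I go up and over to the handle at (643,18).

Call:
{"op": "send_rows", "data": {
  "deltas": [
    [[0,0,25,0,1],[0,0,60,0,1],[0,0,95,0,1],[0,0,125,0,1],[0,0,140,0,1]]
  ]
}}

```text
time_s: 9.52
ee_pos: [539.8, -100.6, 208.6]
tool_rot: [0.001, 0.914, 0.405, 0.002]
force: [1.1, -0.7, 1.0]
gripper_width: 85.2
gripper_force: 0.0
```

Call:
{"op": "send_rows", "data": {
  "deltas": [
    [[10,10,5,0,1],[20,20,5,0,1],[25,28,5,0,1],[25,28,5,0,1]]
  ]
}}

```text
time_s: 9.85
ee_pos: [564.6, -70.6, 207.0]
tool_rot: [-0.001, 0.914, 0.406, -0.001]
force: [-0.1, -0.4, 0.0]
gripper_width: 85.5
gripper_force: 0.0
```

```bash
python3 w.py w7; python3 - <<'E'
from cl import *
p,P=cloud();s=state()
t=np.radians(47.5);M=np.array([[np.cos(t),-np.sin(t)],[np.sin(t),np.cos(t)]])
L=(P[...,:2]-[568.5,-63.5])@M;Z=P[...,2]
f=np.isfinite(Z)&(np.abs(L).max(-1)<150)
near=np.zeros_like(f);near[:,200:440]=1
for n,k in [('ears',(Z>94)&(Z<105)&(L[...,0]<-20)&(L[...,0]>-90)&(abs(L[...,1])<40)),('handle',(Z>87)&(Z<98)&(L[...,0]>80))]:
    k=k&f
    if k.sum()>5: print(n,k.sum(),np.percentile(L[k],[1,50,99],axis=0).round(1).tolist())
    if n=='ears':print(np.histogram(L[k][:,1],np.arange(-36,37,3)))
    else: q=P[k][:,:2].astype(np.float32);print(cv2.minAreaRect(q))
D=P[f&(Z>35)&(Z<45)&(abs(L[...,1])<55)][:,:2].astype(np.float32);print(cv2.minAreaRect(D))
E
```

```text
9.85 [564.6 -70.6 207. ] [-0.001  0.914  0.406 -0.001] [-0.17 -0.11  1.7   0.    1.55  0.57]
rib_top 0.87 445 110 [708.3 -99.3  42. ]
handle 0.62 326 59 [644.7  14.3  80. ]
handle 0.43 322 232 [ 531.6 -104.4   80. ]
squeeze 0.65 324 232 [ 535.4 -103.2   87. ]
board 0.83 182 257 [381.1 -25.2  56. ]
board 0.81 321 145 [589.9 -39.4  56. ]
ears 610 [[-63.6, -23.5], [-48.0, -13.8], [-34.5, 27.5]]
(array([ 0,  0,  0,  0, 84, 90, 89, 44,  0,  0,  0,  0,  0,  0,  0,  0,  0,
        0, 91, 93, 95, 24,  0,  0]), array([-36, -33, -30, -27, -24, -21, -18, -15, -12,  -9,  -6,  -3,   0,
         3,   6,   9,  12,  15,  18,  21,  24,  27,  30,  33,  36]))
handle 740 [[95.7, -8.3], [110.3, -0.8], [124.5, 6.8]]
((643.7821655273438, 17.12067222595215), (29.51725196838379, 15.679952621459961), 47.05302810668945)
((572.0753784179688, -59.0518798828125), (269.65533447265625, 90.1131591796875), 46.845829010009766)
```

The ears measure 51 mm over their outer faces, so the tab is out and the jaw is locked. The handle centre is (643.8, 17.1) at 47°, and its size matches. I'll grasp it.

Call:
{"op": "send_rows", "data": {
  "deltas": [
    [[18,20,0,-0.01,1],[38,43,0,-0.015,1],[58,65,0,-0.015,1],[74,82,0,-0.015,1],[79,88,0,-0.015,1]]
  ]
}}

```text
time_s: 10.67
ee_pos: [644.4, 17.4, 208.9]
tool_rot: [-0.0, 0.917, 0.399, -0.0]
force: [0.5, -0.2, 0.1]
gripper_width: 85.2
gripper_force: 0.0
```

Call:
{"op": "send_rows", "data": {
  "deltas": [
    [[0,0,-30,0,1],[0,0,-65,0,1],[0,0,-100,0,1],[0,0,-130,0,1],[0,0,-146,0,1]]
  ]
}}

```text
time_s: 11.08
ee_pos: [641.2, 15.0, 59.2]
tool_rot: [-0.001, 0.917, 0.398, -0.002]
force: [0.1, 0.2, 0.5]
gripper_width: 85.5
gripper_force: 0.0
```

Call:
{"op": "send_rows", "data": {
  "deltas": [
    [[0,0,0,0,0.8],[0,0,0,0,0.5],[0,0,0,0,0.3],[0,0,0,0,0.1],[0,0,0,0,0]]
  ],
  "force": 40
}}

```text
time_s: 11.5
ee_pos: [643.8, 15.5, 65.1]
tool_rot: [0.0, 0.917, 0.398, 0.001]
force: [0.4, -0.2, 0.2]
gripper_width: 25.6
gripper_force: 0.0
```

Call:
{"op": "send_rows", "data": {
  "deltas": [
    [[0,0,0,0,0],[0,0,0,0,0],[0,0,0,0,0],[0,0,0,0,0]]
  ]
}}

```text
time_s: 11.83
ee_pos: [643.0, 16.2, 64.8]
tool_rot: [-0.0, 0.917, 0.398, 0.0]
force: [-7.6, 4.8, 10.0]
gripper_width: 15.4
gripper_force: 38.9
```

```bash
python3 - <<'E'
from h import *
s=state();print(s['ee_pos'].round(1),s['tool_rot'].round(3),s['torque'].round(2),s['force'].round(1),s['gripper_width'])
e=s['ee_pos'][:2];c=np.array([568.8,-63.4])
d=e-c;print('r',np.hypot(*d),'ang',np.degrees(np.arctan2(d[1],d[0])))
for k in range(1,16):
    t=-np.radians(4*k);R=np.array([[np.cos(t),-np.sin(t)],[np.sin(t),np.cos(t)]]);print(4*k,(R@d-d).round(1),round(t,3))
E
```

```text
[643.   16.2  64.8] [-0.     0.917  0.398  0.   ] [ 0.79  1.28 -0.32] [-7.6  4.8 10. ] 15.390747426657123
r 108.80369809525332 ang 46.98215444119403
4 [ 5.4 -5.4] -0.07
8 [ 10.3 -11.1] -0.14
12 [ 14.9 -17.2] -0.209
16 [ 19.1 -23.5] -0.279
20 [ 22.7 -30.2] -0.349
24 [ 25.9 -37.1] -0.419
28 [ 28.7 -44.2] -0.489
32 [ 30.9 -51.4] -0.559
36 [ 32.6 -58.8] -0.628
40 [ 33.8 -66.3] -0.698
44 [ 34.4 -73.9] -0.768
48 [ 34.6 -81.5] -0.838
52 [ 34.2 -89.1] -0.908
56 [ 33.2 -96.6] -0.977
60 [  31.8 -104.1] -1.047
```

The handle is gripped. I'll turn it clockwise about the axis, 20° per call.

Call:
{"op": "send_rows", "data": {
  "deltas": [
    [[5.4,-5.4,0,-0.07,0],[10.3,-11.1,0,-0.14,0],[14.9,-17.2,0,-0.21,0],[19.1,-23.5,0,-0.28,0],[22.7,-30.2,0,-0.35,0]]
  ]
}}

```text
time_s: 12.25
ee_pos: [665.6, -14.7, 64.8]
tool_rot: [-0.0, 0.973, 0.23, -0.0]
force: [-23.0, 17.8, 15.9]
gripper_width: 15.4
gripper_force: 41.1
```

Call:
{"op": "send_rows", "data": {
  "deltas": [
    [[3.2,-6.9,0,-0.07,0],[6,-14,0,-0.14,0],[8.2,-21.2,0,-0.21,0],[9.9,-28.6,0,-0.28,0],[11.1,-36.1,0,-0.35,0]]
  ]
}}

```text
time_s: 12.67
ee_pos: [675.9, -50.6, 64.7]
tool_rot: [-0.0, 0.998, 0.057, -0.001]
force: [-25.6, 22.2, 18.0]
gripper_width: 15.3
gripper_force: 41.1
```

Call:
{"op": "send_rows", "data": {
  "deltas": [
    [[0.6,-7.6,0,-0.07,0],[0.8,-15.2,0,-0.14,0],[0.4,-22.8,0,-0.21,0],[-0.6,-30.3,0,-0.28,0],[-2,-37.8,0,-0.35,0]]
  ]
}}

```text
time_s: 13.08
ee_pos: [673.3, -87.8, 64.7]
tool_rot: [-0.001, 0.993, -0.117, -0.002]
force: [-24.1, 30.1, 19.9]
gripper_width: 15.4
gripper_force: 40.8
```

Call:
{"op": "send_rows", "data": {
  "deltas": [
    [[0,0,0,0,0],[0,0,0,0,0],[0,0,0,0,0],[0,0,0,0,0]]
  ]
}}

```text
time_s: 13.42
ee_pos: [673.4, -87.3, 64.7]
tool_rot: [-0.001, 0.993, -0.115, -0.002]
force: [-24.2, 11.6, 17.6]
gripper_width: 15.0
gripper_force: 40.6
```

```bash
python3 - <<'E'
from h import *
s=state();e=s['ee_pos'][:2];d=e-np.array([568.8,-63.4])
print(s['ee_pos'].round(1),s['tool_rot'].round(3),s['force'].round(1),'r',np.hypot(*d),'ang',np.degrees(np.arctan2(d[1],d[0])),'tool',np.degrees(2*np.arctan2(s['tool_rot'][2],s['tool_rot'][1])))
E
```

```text
[673.4 -87.3  64.7] [-0.001  0.993 -0.115 -0.002] [-24.2  11.6  17.6] r 107.29789239476608 ang -12.891658698902615 tool -13.232604643672396
```

Call:
{"op": "send_rows", "data": {
  "deltas": [
    [[-1.5,0.5,0,0,0],[-1.5,0.5,0,0,0.1],[-1.5,0.5,0,0,0.4],[-1.5,0.5,0,0,0.8],[-1.5,0.5,0,0,1]]
  ]
}}

```text
time_s: 13.83
ee_pos: [673.5, -88.1, 63.6]
tool_rot: [0.0, 0.993, -0.115, 0.0]
force: [0.4, 0.4, 0.3]
gripper_width: 50.9
gripper_force: 0.0
```

Call:
{"op": "send_rows", "data": {
  "deltas": [
    [[0,0,0,0,1],[0,0,0,0,1],[0,0,0,0,1],[0,0,0,0,1],[0,0,20,0,1]]
  ]
}}

```text
time_s: 14.25
ee_pos: [671.7, -87.8, 79.5]
tool_rot: [-0.0, 0.993, -0.115, -0.003]
force: [-0.6, -0.9, -0.3]
gripper_width: 85.5
gripper_force: 0.0
```

Call:
{"op": "send_rows", "data": {
  "deltas": [
    [[0,0,35,0,1],[0,0,70,0,1],[-40,5,100,0,1],[-80,15,130,0,1],[-110,25,160,0,1]]
  ]
}}

```text
time_s: 14.67
ee_pos: [575.9, -67.2, 230.6]
tool_rot: [0.0, 0.993, -0.116, -0.001]
force: [1.2, 0.0, 1.1]
gripper_width: 85.5
gripper_force: 0.0
```

Call:
{"op": "send_rows", "data": {
  "deltas": [
    [[-30,5,20,0,1],[-50,10,40,0,1],[-50,10,40,0,1],[-50,10,40,0,1]]
  ]
}}

```text
time_s: 15.0
ee_pos: [527.3, -57.2, 272.1]
tool_rot: [0.0, 0.993, -0.115, 0.002]
force: [0.7, -0.3, -0.9]
gripper_width: 85.5
gripper_force: 0.0
```

```bash
python3 w.py w8; python3 - <<'E'
from cl import *
p,P=cloud();t=np.radians(-13);M=np.array([[np.cos(t),-np.sin(t)],[np.sin(t),np.cos(t)]])
L=(P[...,:2]-[568.8,-63.4])@M;Z=P[...,2];f=np.isfinite(Z)
for n,k in [('ears',(Z>94)&(Z<106)&(L[...,0]<-20)&(L[...,0]>-90)&(abs(L[...,1])<40)),('handle',(Z>87)&(Z<98)&(L[...,0]>80)&(abs(L[...,1])<40)),('lips',(Z>68)&(Z<76)&(abs(L[...,0])<100)&(abs(L[...,1])<10))]:
    k=k&f
    if k.sum()>5: print(n,k.sum(),np.percentile(L[k],[1,50,99],axis=0).round(1).tolist())
    if n=='lips':print(np.histogram(L[k][:,0],np.arange(-40,101,5)))
D=P[f&(Z>35)&(Z<46)&(abs(L[...,1])<52)&(abs(L[...,0])<134)][:,:2].astype(np.float32);print(cv2.minAreaRect(D))
E
```

```text
15.0 [527.3 -57.2 272.1] [ 0.     0.993 -0.115  0.002] [-0.16 -0.21  1.69 -0.    1.66  1.65]
rib_top 0.78 322 13 [705.5 -97.3  42. ]
rib_top 0.18 324 37 [681.  -93.2  42. ]
axis_top 0.97 318 143 [565.5 -58.6  40. ]
handle 0.88 322 35 [675.7 -90.1  80. ]
squeeze 0.67 324 189 [515.2 -54.6  87. ]
board 0.64 332 278 [374.1 -32.7  56. ]
board 0.63 320 114 [599.3 -68.9  56. ]
ears 450 [[-65.3, -23.5], [-50.1, 17.7], [-35.8, 27.2]]
handle 531 [[94.8, -7.8], [108.8, 0.1], [123.5, 7.4]]
lips 755 [[-24.6, -9.0], [53.6, -0.5], [94.8, 9.7]]
(array([ 0,  0,  0, 64, 66, 53,  0, 17, 45,  7,  0,  0,  0,  0,  0,  0,  1,
       71, 75, 44,  0,  0, 76, 87, 89, 35, 19,  6]), array([-40, -35, -30, -25, -20, -15, -10,  -5,   0,   5,  10,  15,  20,
        25,  30,  35,  40,  45,  50,  55,  60,  65,  70,  75,  80,  85,
        90,  95, 100]))
((568.1285400390625, -62.8831787109375), (90.18861389160156, 259.6299133300781), 76.75787353515625)
```

View pics/w8.png

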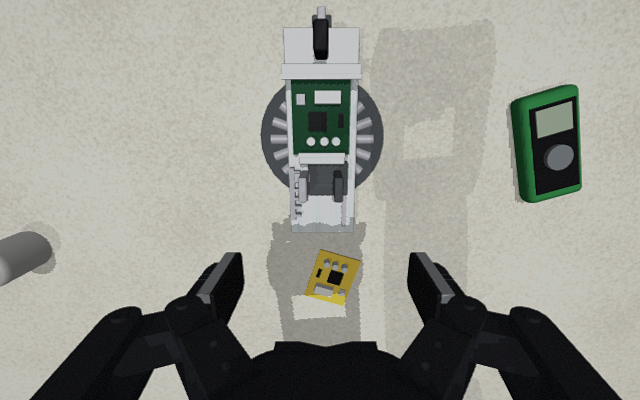

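The picture shows the handle (321,35) lined up with the rib (321,13), and the deck at -13.2°, which is 60° clockwise. The ears measure 51 mm over their outer faces (locked), the board sits between the lips, and the arm is clear.

```bash
python3 -c "
from bench import *
print(close_job())"
```

```text
the job is handed in; nothing more can be done
None
```

The job is handed in: the jaw is locked with the board snug against the fixed jaw, and the holder is turned three clicks (60°) clockwise with its handle end on the rib, finished at about 15 s of the 45 s allowed with the arm clear and the other things left alone (no verdict was returned).

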